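# Sweep the stray peg through the peg box's spring flap

### The job

A clothes peg was left lying on the wooden ledge of the peg box. With one finger press the box's self-closing flap well open and hold it down, and with the other finger push the peg off the ledge through the opening, so that it drops into the box; then take the hand away and let the flap close. Push the peg only, never pick it up, and leave the reel of thread standing on the ledge and all the other things where they are.

Things in the scene. Friction and masses are not known exactly. Their poses are not given: they have to be found in the camera images.
- peg_box: grey-green hollow peg box, fixed on the worktop: 250 long (own x), 180 wide (own y), 135 high to its flat top. Origin: centre of its underside, z up; own -x is the front (drawer, brass knob; not used), roughly towards the robot. The top: in front a steel flap (x -115 to -1), behind it, flush, a wooden ledge (x +3 to +119, y -78 to +78, 10 thick). Inside it is empty to 123 below the top.
- peg_box_flap (a joint): the flap's angle, rad: 0 shut (level, flush with the ledge); grows as its free edge swings down into the box, stop at 1.2. A spring shuts it: held down it pushes back with about 0.5 N at the free edge at first, 4 N at 30 mm from the hinge when well open. It does not open under the peg's weight.
- flap_edge (a point): middle of the flap's free edge, on its upper face; moves with the flap. The flap is a steel plate 114 long from hinge axis to free edge, 160 wide, 3 thick. The hinge axis runs along the box's own y at the front, at x -115, z +132 mm from the box's origin. The side walls beside the flap stand 2 mm above it.
- ledge_edge (a point): middle of the ledge's front edge, on its upper face (135 mm above the box's underside), 4 mm from the shut flap's free edge; fixed to the box. The ledge has rims 6 wide and 12 high along its sides and back, none towards the flap; below it the box is open to the flap's opening.
- ledge_peg: wooden spring clothes peg lying on the ledge, loose, 15 x 72 x 12 mm (own x, y, z), about 12 g; origin at the centre of its underside. It lies roughly across the box, its centre 24 to 36 mm behind the ledge's front edge.
- cream_spool: reel of cream thread standing loose on the ledge near its rear left corner (box's +x, +y), 30 mm across, 48 high, 22 g; origin at the centre of its underside. To be left standing there.
- peg_0: another peg, lying on the worktop, right of the box, to be left alone; 15 x 72 x 12 mm, origin at the centre of its underside
- peg_1: another peg, lying on the worktop, right of the box, to be left alone; 15 x 72 x 12 mm, origin at the centre of its underside
- dosing_cup: pale blue measuring cup with a tab, loose on the worktop left of the box, to be left alone; 71 x 90 x 62 mm high, origin at the centre of its underside
- balm_pot: round pot with a grey lid, loose on the worktop left of the box, to be left alone; 69 across, 41 high, origin at the centre of its underside

How it is judged:
By the outcome, as a careful person would: the job done as asked, in the order asked, and still so for the second after the job is handed in, with the robot touching nothing.
It also fails if it takes over 38 s, if anything falls off the work surface, if the arm or the gripper's body presses on something with over 40 N, if the wrist force passes 120 N, or if a joint passes its speed limit or range.

### The arm

A 6-joint arm with a two-finger parallel gripper is mounted at the origin on a cart in front of the work surface, level with it; the furniture and walls round the work are solid. World frame = base frame: x ahead of the robot, y to its left, z up, the work surface at z = 0. Lengths are in m, angles in rad, forces in N, time in s.
With the tool pointing down it reaches from about 0.275 to 0.825 m from the base axis. Payload 5.2 kg.
Tool frame: the origin (TCP) lies midway between the tips of the shut fingers; the grasp point (between the pads) lies 19 mm behind it (ctrl.hold_point_z is the distance from the TCP to the grasp point, in m); z points along the fingers, y is the line along which they close (so a half turn about z gives the same grasp; the last joint's range is limited). The gripper opens to 93 mm and grips with 3 to 60 N. Pads are 15 mm wide; open, the fingers measure 128 mm over their backs; the gripper's body (75 mm by 188 mm) begins 65 mm behind the grasp point.
Start: joints at [1.134, 0.259, 1.535, -0, 1.348, -0.203], TCP at [0.127, 0.535, 0.219] pointing down, gripper open.
Joint ranges: [-3.14, 3.14], [-0.91, 2.08], [0.19, 2.58], [-1.22, 4.36], [0.22, 2.71], [-3.12, 3.12]. Speed limits (rad/s): [2.57, 2.57, 3.14, 3.14, 3.14, 3.14].

### API

Orientations are given as a unit quaternion [x, y, z, w].
In Python, from cell import ctrl gives the robot as it stands.
- The arm moves only by the tool send_rows, never from a script. Its argument "targets" is a list of rows, each a list of 3 entries, a list of its own where there are three numbers: the shift along the tool's x, y, z in m, then the turn about the tool's z in degrees, then the opening, from 0 (shut) to 1 (fully open). In form: [[[dx, dy, dz], turn, claw], ...]. A call has exactly 8 rows; each row shifts and turns the commanded pose from where the row before left it, along the tool's axes as they then stand; what a row does not reach is not made up. A row lasts 1/8 s, in which the tool goes at most 62.5 mm and 10.7 degrees, less where a joint would pass 70% of its speed; a pose out of reach is approached as far as the arm can. A call with a gripper value outside its range is refused whole. The fingers move at their own pace and stop on an object; "squeeze" is the grip in N (left out, the last holds). Time passes only in rows, so rows that do not move let the fingers close, or fill a call up. It gives the time, the measured TCP pose, the force, the opening and the grip force at its end, in the units of the state.
- ctrl.observe(): the state, without advancing time (a new reading comes with each control period).
- ctrl.capture(name): name is "scene" or "top" or "wrist"; returns the picture (420x560x3 uint8, blue, green, red); there is no depth.
- ctrl.camera_model(name): a dict with "intrinsics" (3x3 intrinsics, pixels), "dist_coeffs" ([k1, k2, p1, p2, k3] as OpenCV has them; the pictures are not rectified), "position" and "rotation" of the camera in the world; the wrist camera has in their place "mount" (4x4, takes a point from camera to tool coordinates, whose origin is the TCP and whose axes are the flange's). Camera axes: x right, y up, looking along -z (the intrinsics and any distortion apply to the point x, -y, -z); pixel columns grow to the right and rows downward; lengths in m; the calibration is good to about 2 mm. A picture is of the moment at which its call begins: read the wrist's pose just before it. camera_model takes no time and is no camera call.
- ctrl.hand_in(): hands the job in; it is judged then, once.
The state is a dict: "time_s": time; "joints": joint angles; "joint_velocities": joint speeds; "joint_efforts": joint torques, N m; "tcp_pos": TCP position; "tcp_rot": TCP orientation; "contact_force": force on the tool from outside, world axes, zero at the start; "torque": the same for the moment, N m; "opening": finger opening in m; "grasp_force": force on a finger pad.
Only numpy, scipy, OpenCV 4.12 (cv2) and the standard library are available. Lean on these libraries where they do the work, as an engineer would, in place of code of your own. Each camera call takes 0.05 s, during which the arm holds its last target. There are 200 camera calls.

## Working session

There is one attempt and no reset: what is moved stays moved. The work goes in short steps, Python scripts to look and compute and a tool call to move; the robot and the scene stay as the last step left them, time stands still between calls to the robot, and variables do not carry over. Pictures are saved under pics/ and viewed, at most 10 in all, crops included, and the job is handed in when it is done.

Besides the shell and the picture viewer there is one more tool, called after "Emit:" by a JSON object that holds its "fn" and its "kwargs", one argument or row to a line. send_rows: Moves the arm, as the interface text tells. Its arguments: {"type":"object","properties":{"targets":{"type":"array"},"squeeze":{"type":"number"}},"required":["targets"]}

```bash
ls; mkdir -p pics
cat > h.py <<'E'
import numpy as np, cv2
from scipy.spatial.transform import Rotation as R
from cell import ctrl
def cam(n,s=None):
    m=ctrl.camera_model(n);K=np.array(m["intrinsics"]);d=np.array(m["dist_coeffs"])
    if n=="wrist":
        T=np.array(m["mount"]);Rt=R.from_quat(s["tcp_rot"]).as_matrix()
        return K,d,Rt@T[:3,3]+np.array(s["tcp_pos"]),Rt@T[:3,:3]
    r=np.array(m["rotation"])
    if r.shape!=(3,3): r=R.from_quat(r).as_matrix()
    return K,d,np.array(m["position"]),r
def px2w(c,uv,z):
    K,d,p,r=c
    n=cv2.undistortPoints(np.array(uv,float).reshape(-1,1,2),K,d).reshape(-1,2)
    v=np.c_[n[:,0],-n[:,1],-np.ones(len(n))]@r.T
    z=np.broadcast_to(z,len(n))
    return p+v*((z-p[2])/v[:,2])[:,None]
def w2px(c,P):
    K,d,p,r=c;q=(np.atleast_2d(P)-p)@r
    return cv2.projectPoints(q*[1,-1,-1],np.zeros(3),np.zeros(3),K,d)[0].reshape(-1,2)
E
python3 - <<'E'
from h import *
s=ctrl.observe();print(s["time_s"],s["tcp_pos"],s["tcp_rot"],s["opening"],R.from_quat(s["tcp_rot"]).as_matrix().round(3))
a=ctrl.capture("top");b=ctrl.capture("scene")
cv2.imwrite("pics/top.png",cv2.resize(a,(800,600),interpolation=cv2.INTER_CUBIC))
cv2.imwrite("pics/scene.png",b);cv2.imwrite("pics/top_raw.png",a)
for n in("top","scene"):
    c=cam(n);print(n,c[2],c[3][:,2])
E
```

```text
pics
0.0 [0.12719189 0.53453513 0.21782819] [ 1.16639871e-01  9.93173871e-01 -8.56773207e-04 -2.59919471e-04] 0.09279424297692973 [[-0.973  0.232 -0.001]
 [ 0.232  0.973 -0.002]
 [ 0.    -0.002 -1.   ]]
top [0.48694386 0.14411691 0.99799432] [-0.08009609  0.03259443  0.99625409]
scene [-0.23861451 -0.327631    0.86037316] [-0.65863085 -0.39498151  0.64046469]
```

View pics/top.png

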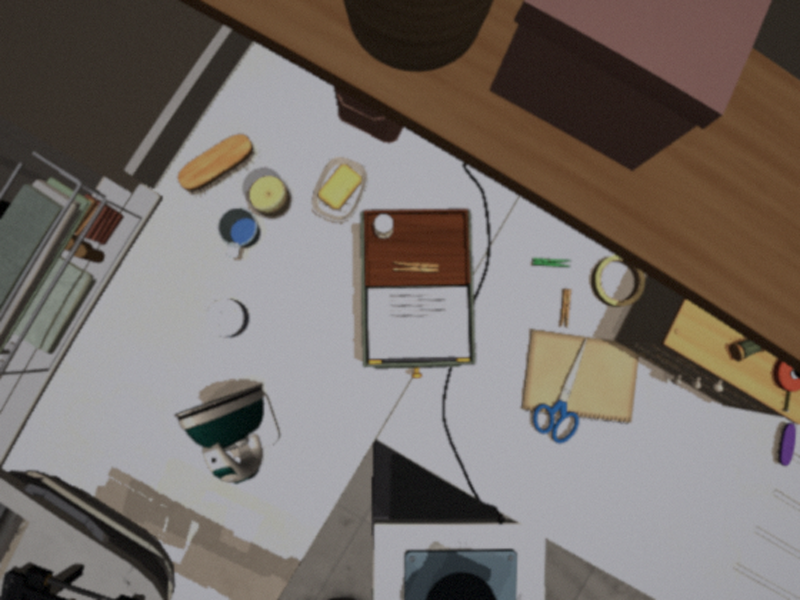

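View pics/scene.png

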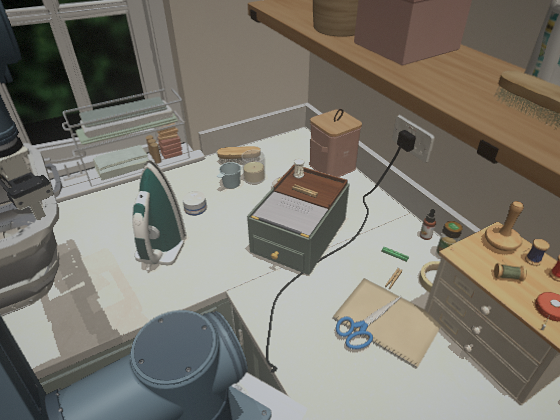

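The top view shows the box at about (362–473, 210–366), the peg at (415,267) and the spool at (383,226), in 800x600 pixels. I'll enlarge the box area.

Run:
```python
from h import *
a=cv2.imread("pics/top_raw.png")
cv2.imwrite("pics/crop.png",cv2.resize(a[138:268,240:345],None,fx=4.6,fy=4.6,interpolation=cv2.INTER_CUBIC))
```

```text
(no output)
```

View pics/crop.png

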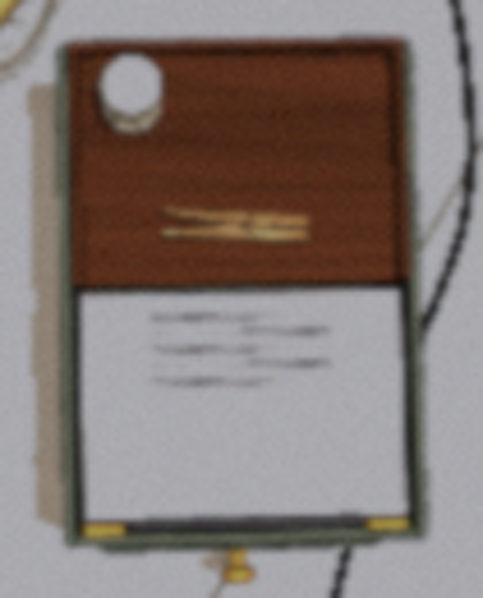

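Run:
```python
from h import *
c=cam("top")
f=lambda l:(np.array(l,float)+.5)/4.6+[240,138]-.5
names="RL RR FR FL gapL gapR".split()
P=px2w(c,f([(62,42),(408,40),(425,538),(68,545),(77,291),(405,285)]),[.147,.147,.135,.135,.135,.135])
for n,p in zip(names,P):print(n,p.round(4))
gap=P[4:].mean(0);ydir=P[4]-P[5]
yaw=np.arctan2(-ydir[0],ydir[1]);e=(P[0]+P[1]-P[2]-P[3]);f1=(P[0]-P[3]);f2=(P[1]-P[2])
print("yaw gap",np.degrees(yaw),"yaw long",np.degrees(np.arctan2(e[1],e[0])),[np.degrees(np.arctan2(v[1],v[0])) for v in(f1,f2)], "rear-left vec",np.degrees(np.arctan2(-(P[0]-P[1])[0],(P[0]-P[1])[1])))
print("gap",gap,"center",P[:4].mean(0), np.linalg.norm(f1),np.linalg.norm(f2),np.linalg.norm(P[0]-P[1]),np.linalg.norm(P[2]-P[3]))
Q=px2w(c,f([(163,207),(310,214),(307,240),(162,237)]),.147);print("peg",Q.round(4),Q.mean(0))
v=Q[0]+Q[3]-Q[1]-Q[2];print("peg yaw",np.degrees(np.arctan2(-v[0],v[1])),np.linalg.norm(v)/2)
print("spool",px2w(c,f([(131,84)]),.183))
```

```text
RL [0.6884 0.1849 0.147 ]
RR [0.6939 0.0128 0.147 ]
FR [0.4468 0.0006 0.135 ]
FL [0.4408 0.1767 0.135 ]
gapL [0.5659 0.175  0.135 ]
gapR [0.5723 0.0118 0.135 ]
yaw gap 2.231460489627156 yaw long 2.363025907451345 [np.float64(1.9143364847536535), np.float64(2.8123605999531267)] rear-left vec 1.8385999994581435
gap [0.5690793  0.09336972 0.135     ] center [0.56750083 0.09375188 0.141     ] 0.24804355265604677 0.24768818977174964 0.17223437959718396 0.17611171820952334
peg [[0.6071 0.1334 0.147 ]
 [0.6052 0.0609 0.147 ]
 [0.5923 0.0623 0.147 ]
 [0.5922 0.1336 0.147 ]] [0.59919566 0.09752665 0.147     ]
peg yaw -0.7134787190171613 0.07186051975426329
spool [[0.66038791 0.1500743  0.183     ]]
```

Emit:
{"fn": "send_rows", "kwargs": {
  "targets": [
    [[0,0,-0.06],0,1],
    [[0,0,-0.06],0,1],
    [[0,0,-0.06],0,1],
    [[0,0,-0.06],0,1],
    [[0,0,-0.06],0,1],
    [[0,0,-0.06],0,1],
    [[0,0,-0.06],0,1],
    [[0,0,-0.06],0,1]
  ]
}}

```text
time_s: 1.1
tcp_pos: [0.1247, 0.52, 0.6534]
tcp_rot: [0.117, 0.993, 0.007, 0.0]
contact_force: [13.7, 17.8, 15.8]
opening: 0.0931
grasp_force: 0.0
```

```bash
cat > st.py <<'E'
from h import *
s=ctrl.observe();M=R.from_quat(s["tcp_rot"]).as_matrix()
print(round(s["time_s"],2),np.round(s["tcp_pos"],4),"j",np.round(s["joints"],3),"F",np.round(s["contact_force"],2),"op",round(s["opening"],4));print(M.round(3))
E
python3 st.py
```

```text
1.1 [0.1247 0.52   0.6534] j [ 1.124  0.43   0.187  0.007  2.512 -0.207] F [13.67 17.78 15.76] op 0.0931
[[-0.973  0.232  0.002]
 [ 0.232  0.973  0.014]
 [ 0.001  0.014 -1.   ]]
```

Emit:
{"fn": "send_rows", "kwargs": {
  "targets": [
    [[0,0,0.03],0,1],
    [[0,0,0.06],0,1],
    [[0,0,0.06],0,1],
    [[-0.03,-0.03,0.04],10,1],
    [[-0.03,-0.04,0],10,1],
    [[-0.03,-0.04,0],10,1],
    [[-0.03,-0.04,0],10,1],
    [[-0.03,-0.04,0],10,1]
  ]
}}

```text
time_s: 2.1
tcp_pos: [0.142, 0.2894, 0.4644]
tcp_rot: [0.528, 0.849, 0.008, -0.003]
contact_force: [0.6, -0.3, 1.3]
opening: 0.0932
grasp_force: 0.0
```

```bash
python3 st.py
```

```text
2.1 [0.142  0.2894 0.4644] j [ 0.752 -0.235  1.455  0.011  1.907  0.297] F [ 0.61 -0.34  1.34] op 0.0932
[[-0.442  0.897  0.004]
 [ 0.897  0.442  0.017]
 [ 0.014  0.011 -1.   ]]
```

Run:
```python
from h import *
t=cam("top");s=cam("scene")
k=560/800
def ray(c,uv):
    K,d,p,r=c;n=cv2.undistortPoints(np.array([[uv]],float),K,d).ravel();v=r@[n[0],-n[1],-1];return p,v
p,a=ray(t,(250*k,40*k));_,b=ray(t,(630*k,252*k));n=np.cross(a,b)
for uv in((250,14),(400,88),(477,128)):
    q,v=ray(s,uv);print((q+v*(n@(p-q))/(n@v)).round(3))
```

```text
[0.861 0.427 0.478]
[ 0.556 -0.119  0.498]
[ 0.47  -0.277  0.498]
```

Emit:
{"fn": "send_rows", "kwargs": {
  "targets": [
    [[-0.041,0.031,-0.02],0,1],
    [[-0.041,0.031,-0.02],0,1],
    [[-0.041,0.031,-0.02],0,1],
    [[-0.041,0.031,-0.02],0,1],
    [[-0.041,0.031,-0.02],0,1],
    [[-0.041,0.031,-0.02],0,1],
    [[0,0,-0.03],0,1],
    [[0,0,-0.02],0,1]
  ]
}}

```text
time_s: 3.1
tcp_pos: [0.4189, 0.1507, 0.6339]
tcp_rot: [0.526, 0.85, 0.009, -0.003]
contact_force: [-1.0, 1.3, -0.1]
opening: 0.0929
grasp_force: 0.0
```

```bash
python3 st.py
```

```text
3.1 [0.4189 0.1507 0.6339] j [ 0.079  0.146  0.663  0.025  2.328 -0.367] F [-0.95  1.31 -0.11] op 0.0929
[[-0.446  0.895  0.003]
 [ 0.895  0.446  0.018]
 [ 0.015  0.011 -1.   ]]
```

Emit:
{"fn": "send_rows", "kwargs": {
  "targets": [
    [[-0.004,0.009,-0.02],0,1],
    [[-0.004,0.009,-0.02],0,1],
    [[-0.004,0.009,-0.01],0,1],
    [[-0.004,0.009,-0.01],0,1],
    [[-0.004,0.009,-0.01],0,1],
    [[-0.004,0.009,-0.01],0,1],
    [[-0.004,0.009,-0.01],0,1],
    [[-0.004,0.009,-0.01],0,1]
  ]
}}

```text
time_s: 4.1
tcp_pos: [0.4694, 0.1448, 0.6864]
tcp_rot: [0.525, 0.851, 0.02, 0.007]
contact_force: [0.4, -0.0, -0.1]
opening: 0.0934
grasp_force: 0.0
```

```bash
python3 st.py
```

```text
4.1 [0.4694 0.1448 0.6864] j [ 0.052  0.363  0.188  0.047  2.556 -0.373] F [ 0.35 -0.02 -0.12] op 0.0934
[[-0.448  0.894  0.033]
 [ 0.894  0.447  0.027]
 [ 0.01   0.042 -0.999]]
```

Emit:
{"fn": "send_rows", "kwargs": {
  "targets": [
    [[-0.013,0.027,-0.03],0,1],
    [[-0.013,0.027,-0.03],0,1],
    [[-0.013,0.027,-0.03],0,1],
    [[-0.013,0.027,-0.03],0,1],
    [[-0.013,0.027,-0.03],0,1],
    [[-0.013,0.027,-0.03],0,1],
    [[-0.013,0.027,-0.03],0,1],
    [[-0.013,0.027,-0.03],0,1]
  ]
}}

```text
time_s: 5.1
tcp_pos: [0.5428, 0.1054, 0.6944]
tcp_rot: [0.523, 0.845, 0.083, 0.067]
contact_force: [0.2, 0.3, -0.6]
opening: 0.0931
grasp_force: 0.0
```

```bash
python3 st.py
```

```text
5.1 [0.5428 0.1054 0.6944] j [-0.067  0.362  0.188  0.122  2.392 -0.431] F [ 0.17  0.28 -0.59] op 0.0931
[[-0.443  0.874  0.199]
 [ 0.896  0.439  0.07 ]
 [-0.026  0.21  -0.977]]
```

Emit:
{"fn": "send_rows", "kwargs": {
  "targets": [
    [[-0.018,0.03,-0.024],0,1],
    [[-0.018,0.03,-0.024],0,1],
    [[-0.018,0.03,-0.024],0,1],
    [[-0.018,0.03,-0.024],0,1],
    [[-0.018,0.03,-0.024],0,1],
    [[-0.018,0.03,-0.024],0,1],
    [[0,0,0],0,1],
    [[0,0,0],0,1]
  ]
}}

```text
time_s: 6.1
tcp_pos: [0.6059, 0.0648, 0.7054]
tcp_rot: [0.519, 0.836, 0.13, 0.121]
contact_force: [-0.3, 0.8, -0.5]
opening: 0.0927
grasp_force: 0.0
```

```bash
python3 st.py
```

```text
6.1 [0.6059 0.0648 0.7054] j [-0.167  0.371  0.188  0.189  2.248 -0.483] F [-0.33  0.8  -0.46] op 0.0927
[[-0.432  0.836  0.337]
 [ 0.899  0.427  0.092]
 [-0.067  0.343 -0.937]]
```

```bash
cat >> h.py <<'E'
BC=np.array([.568,.0935,0]);BY=np.radians(2.2);RB=R.from_euler("z",BY).as_matrix()
def b2w(p): return RB@(np.array(p)/1e3)+BC
def w2b(p): return (RB.T@(np.array(p)-BC))*1e3
def corners(M,t,w):
    return {k:w2b(t+M@np.array(v)) for k,v in dict(Bin=(0,w/2,0),Bout=(0,w/2+.0175,0),Ain=(0,-w/2,0),Aout=(0,-w/2-.0175,0)).items()}
E
python3 - <<'E'
from h import *
from scipy.optimize import brentq
s=ctrl.observe();M=R.from_quat(s["tcp_rot"]).as_matrix();t=np.array(s["tcp_pos"])
f=lambda a:(lambda y:np.arctan2(y[1],y[0])-BY)((M@R.from_euler("z",a,degrees=True).as_matrix())[:,1])
a=brentq(f,0,50);M2=M@R.from_euler("z",a,degrees=True).as_matrix();print("turn",a);print(M2.round(3))
for nm,p in (("high",(48,2,190)),("low",(48,2,138))):
    T=b2w(p)-M2@[0,.0465,0];print(nm,T.round(4),{k:v.round(0) for k,v in corners(M2,T,.093).items()})
    print(" from now, world",(T-t).round(3))
print("retreat in M",(M.T@[-.16,.03,0]).round(4))
E
```

```text
turn 23.327552667946772
[[-0.065  0.939  0.337]
 [ 0.995  0.036  0.092]
 [ 0.074  0.342 -0.937]]
high [0.5722 0.0957 0.1741] {'Bin': array([ 48.,   2., 190.]), 'Bout': array([ 64.,   2., 196.]), 'Ain': array([-39.,   2., 158.]), 'Aout': array([-56.,   2., 152.])}
 from now, world [-0.034  0.031 -0.531]
low [0.5722 0.0957 0.1221] {'Bin': array([ 48.,   2., 138.]), 'Bout': array([ 64.,   2., 144.]), 'Ain': array([-39.,   2., 106.]), 'Aout': array([-56.,   2., 100.])}
 from now, world [-0.034  0.031 -0.583]
retreat in M [ 0.0961 -0.121  -0.0512]
```

Emit:
{"fn": "send_rows", "kwargs": {
  "targets": [
    [[0.032,-0.04,-0.017],0,1],
    [[0.032,-0.04,-0.017],0,1],
    [[0.032,-0.04,-0.017],0,1],
    [[0,0,0.05],10,1],
    [[0,0,0.05],10,1],
    [[0,0,0.05],3.3,1],
    [[-0.004,-0.02,0.055],0,1],
    [[-0.004,-0.02,0.055],0,1]
  ]
}}

```text
time_s: 7.1
tcp_pos: [0.4973, 0.1101, 0.4457]
tcp_rot: [0.677, 0.714, 0.152, 0.092]
contact_force: [1.1, -0.1, 0.4]
opening: 0.0932
grasp_force: 0.0
```

```bash
python3 st.py
python3 - <<'E'
from h import *
s=ctrl.observe();M=R.from_quat(s["tcp_rot"]).as_matrix();t=np.array(s["tcp_pos"])
T=b2w((48,2,190))-M@[0,.0465,0]
print((T-t).round(4),"tool",(M.T@(T-t)).round(4))
E
```

```text
7.1 [0.4973 0.1101 0.4457] j [-0.093 -0.12   1.464  0.124  1.462 -0.139] F [ 1.09 -0.06  0.44] op 0.0932
[[-0.066  0.939  0.338]
 [ 0.995  0.037  0.092]
 [ 0.074  0.342 -0.937]]
[ 0.0749 -0.0145 -0.2716] tool [-0.0395 -0.0231  0.2784]
```

Emit:
{"fn": "send_rows", "kwargs": {
  "targets": [
    [[-0.0066,-0.0038,0.046],0,1],
    [[-0.0066,-0.0038,0.046],0,1],
    [[-0.0066,-0.0038,0.046],0,1],
    [[-0.0066,-0.0038,0.046],0,1],
    [[-0.0066,-0.0038,0.046],0,1],
    [[-0.0066,-0.0038,0.046],0,1],
    [[0,0,0],0,1],
    [[0,0,0],0,1]
  ]
}}

```text
time_s: 8.1
tcp_pos: [0.5726, 0.0951, 0.1799]
tcp_rot: [0.677, 0.714, 0.152, 0.093]
contact_force: [-0.3, 0.9, -0.1]
opening: 0.0927
grasp_force: 0.0
```

```bash
python3 st.py
python3 - <<'E'
from h import *
s=ctrl.observe();a=ctrl.capture("wrist")
M=R.from_quat(s["tcp_rot"]).as_matrix();t=np.array(s["tcp_pos"])
print({k:v.round(1) for k,v in corners(M,t,s["opening"]).items()})
c=cam("wrist",s)
b=cv2.resize(a,(800,600),interpolation=cv2.INTER_CUBIC)
for n,p in dict(led=(3,0,135),ledL=(3,78,135),ledR=(3,-78,135),peg=(31,3,147),Bin=None).items():
    q=b2w(p) if p else t+M@[0,s["opening"]/2,0]
    u=w2px(c,q)[0]*800/560;print(n,u.round(0))
    cv2.drawMarker(b,tuple(int(x) for x in u),(0,0,255),0,12)
cv2.imwrite("pics/w1.png",b)
E
```

```text
8.1 [0.5726 0.0951 0.1799] j [-0.112  0.138  1.85   0.177  0.826 -0.263] F [-0.29  0.85 -0.11] op 0.0927
[[-0.066  0.938  0.339]
 [ 0.995  0.037  0.092]
 [ 0.074  0.343 -0.936]]
{'Bin': array([ 48.2,   1.4, 195.9]), 'Bout': array([ 64.7,   1.4, 201.9]), 'Ain': array([-38.8,   1.3, 164. ]), 'Aout': array([-55.3,   1.3, 158. ])}
led [366. 347.]
ledL [363. 191.]
ledR [368. 479.]
peg [425. 342.]
Bin [508. 375.]
```

View pics/w1.png

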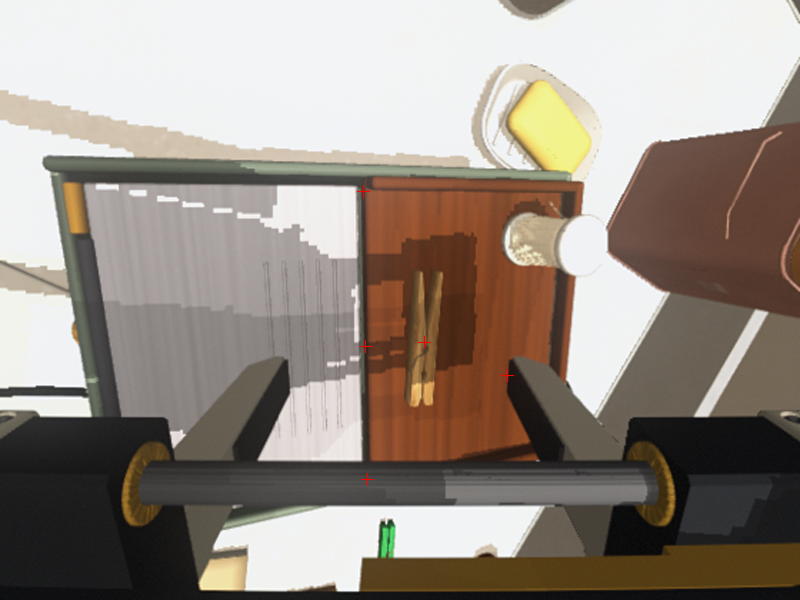

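The wrist view matches the model: the ledge edge is at column 365, the peg is centred at (425,340), and the rear finger is behind the peg and clear of the spool. Next I descend.

Emit:
{"fn": "send_rows", "kwargs": {
  "targets": [
    [[-0.0008,-0.0038,0.0105],0,1],
    [[-0.0008,-0.0038,0.0105],0,1],
    [[-0.0008,-0.0038,0.0105],0,1],
    [[-0.0008,-0.0038,0.0105],0,1],
    [[-0.0002,-0.0008,0.0022],0,1],
    [[-0.0002,-0.0008,0.0022],0,1],
    [[0,0,0],0,1],
    [[0,0,0],0,1]
  ]
}}

```text
time_s: 9.15
tcp_pos: [0.5725, 0.0948, 0.1292]
tcp_rot: [0.677, 0.714, 0.152, 0.093]
contact_force: [0.0, 0.8, 0.5]
opening: 0.0931
grasp_force: 0.5
```

```bash
cat > st2.py <<'E'
from h import *
s=ctrl.observe();M=R.from_quat(s["tcp_rot"]).as_matrix();t=np.array(s["tcp_pos"])
print(round(s["time_s"],2),"F",np.round(s["contact_force"],2),{k:v.round(1).tolist() for k,v in corners(M,t,s["opening"]).items()})
o=corners(M,t,s["opening"])["Aout"];print("theta",np.arctan2(135-o[2],o[0]+115));print("-x",(M.T@(RB@[-.01,0,0])).round(5),"down",(M.T@[0,0,-.01]).round(5))
E
python3 st2.py
```

```text
9.15 F [0.02 0.78 0.52] {'Bin': [48.3, 1.2, 145.1], 'Bout': [64.7, 1.2, 151.1], 'Ain': [-39.2, 1.2, 113.2], 'Aout': [-55.6, 1.1, 107.3]}
theta 0.4372500374793343
-x [ 0.00027 -0.0094  -0.00341] down [-0.00074 -0.00342  0.00937]
```

Emit:
{"fn": "send_rows", "kwargs": {
  "targets": [
    [[-0.0004,-0.0019,0.0052],0,1],
    [[0,0,0],0,1],
    [[0,0,0],0,0.86],
    [[0,-0.0047,-0.0017],0,0.86],
    [[0,-0.0047,-0.0017],0,0.86],
    [[0,-0.0047,-0.0017],0,0.86],
    [[0,-0.0047,-0.0017],0,0.86],
    [[0,0,0],0,0.86]
  ]
}}

```text
time_s: 10.15
tcp_pos: [0.5516, 0.0936, 0.1232]
tcp_rot: [0.677, 0.714, 0.152, 0.092]
contact_force: [0.2, 0.0, 2.6]
opening: 0.0801
grasp_force: 0.9
```

```bash
python3 st2.py
python3 - <<'E'
from h import *
a=ctrl.capture("wrist");cv2.imwrite("pics/w2.png",cv2.resize(a,(800,600)))
E
```

```text
10.15 F [0.2  0.04 2.56] {'Bin': [21.2, 0.7, 136.8], 'Bout': [37.7, 0.7, 142.8], 'Ain': [-54.0, 0.7, 109.5], 'Aout': [-70.5, 0.7, 103.5]}
theta 0.6153249586319196
-x [ 0.00027 -0.0094  -0.0034 ] down [-0.00074 -0.00341  0.00937]
```

View pics/w2.png

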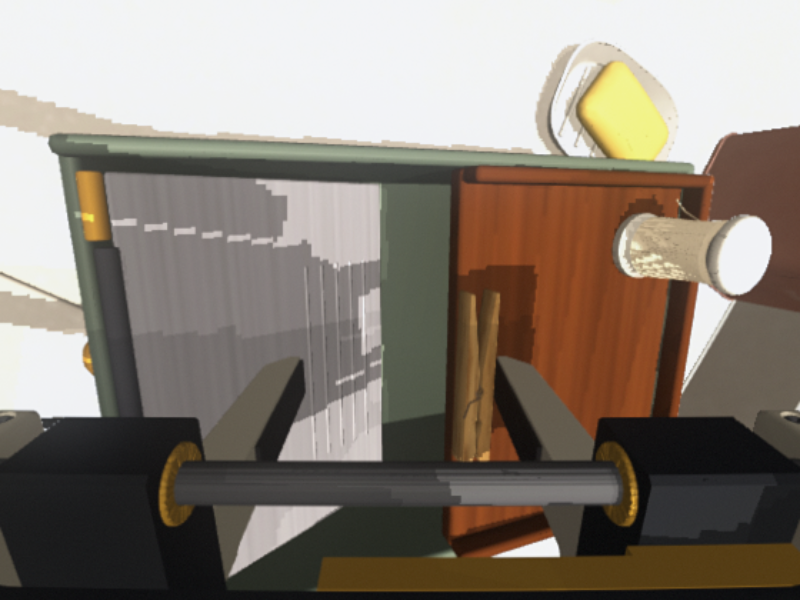

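The flap is well open, the rear finger is touching the peg, and the peg has moved straight to the ledge edge (columns 455–500). I'll finish the push.

Emit:
{"fn": "send_rows", "kwargs": {
  "targets": [
    [[0,-0.0035,-0.0023],0,0.86],
    [[0,-0.0038,-0.0014],0,0.86],
    [[0,-0.0038,-0.0014],0,0.86],
    [[0,-0.0038,-0.0014],0,0.86],
    [[0,-0.0038,-0.0014],0,0.86],
    [[0,-0.0038,-0.0014],0,0.86],
    [[0,0,0],0,0.86],
    [[0,0,0],0,0.86]
  ]
}}

```text
time_s: 11.2
tcp_pos: [0.528, 0.0918, 0.1244]
tcp_rot: [0.677, 0.714, 0.152, 0.092]
contact_force: [2.7, -1.0, 3.6]
opening: 0.0799
grasp_force: 2.2
```

```bash
python3 st2.py
python3 - <<'E'
from h import *
a=ctrl.capture("wrist");cv2.imwrite("pics/w3.png",cv2.resize(a,(800,600)))
E
```

```text
11.2 F [ 2.68 -1.03  3.62] {'Bin': [-2.4, -0.2, 138.0], 'Bout': [14.0, -0.2, 144.0], 'Ain': [-77.5, -0.2, 110.7], 'Aout': [-94.0, -0.2, 104.7]}
theta 0.9640074975715779
-x [ 0.00027 -0.0094  -0.00341] down [-0.00074 -0.00342  0.00937]
```

View pics/w3.png

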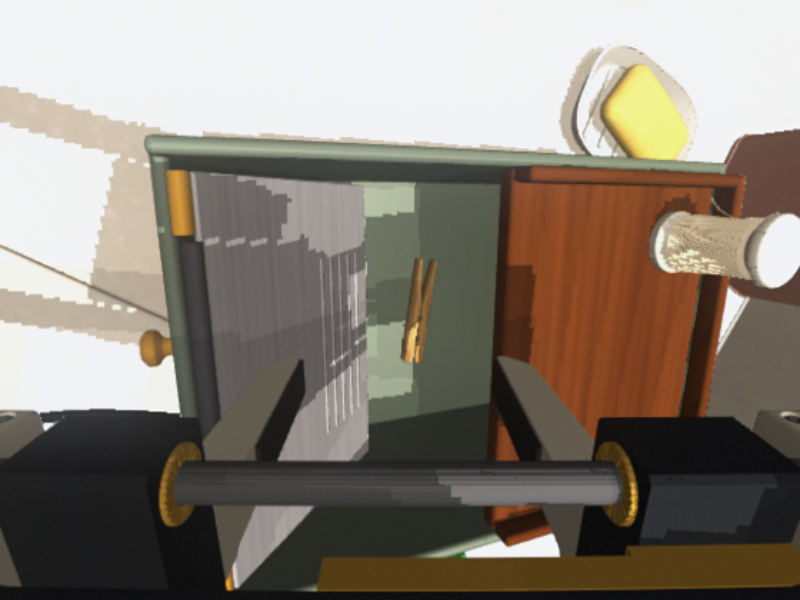

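The peg has dropped onto the box floor, at (420,310). I'll withdraw straight up.

Emit:
{"fn": "send_rows", "kwargs": {
  "targets": [
    [[0.0007,0.0034,-0.0094],0,0.86],
    [[0.0007,0.0034,-0.0094],0,0.86],
    [[0.0007,0.0034,-0.0094],0,0.86],
    [[0.0007,0.0034,-0.0094],0,0.86],
    [[0.0014,0.0068,-0.0188],0,0.86],
    [[0.0014,0.0068,-0.0188],0,0.86],
    [[0.0014,0.0068,-0.0188],0,0.86],
    [[0.0014,0.0068,-0.0188],0,0.86]
  ]
}}

```text
time_s: 12.25
tcp_pos: [0.5268, 0.0915, 0.245]
tcp_rot: [0.677, 0.714, 0.151, 0.092]
contact_force: [0.4, 0.8, -0.9]
opening: 0.0797
grasp_force: 0.0
```

Emit:
{"fn": "send_rows", "kwargs": {
  "targets": [
    [[0,-0.01,-0.02],0,0.86],
    [[0,-0.01,-0.02],0,0.86],
    [[0,-0.01,-0.02],0,0.86],
    [[0,0,0],0,0.86],
    [[0,0,0],0,0.86],
    [[0,0,0],0,0.86],
    [[0,0,0],0,0.86],
    [[0,0,0],0,0.86]
  ]
}}

```text
time_s: 13.25
tcp_pos: [0.4793, 0.0848, 0.2899]
tcp_rot: [0.677, 0.714, 0.152, 0.092]
contact_force: [-0.7, 0.6, 0.0]
opening: 0.0799
grasp_force: 0.0
```

```bash
python3 st2.py
python3 - <<'E'
from h import *
a=ctrl.capture("wrist");cv2.imwrite("pics/w4.png",a)
E
```

```text
13.25 F [-0.74  0.59  0.02] {'Bin': [-51.4, -5.3, 303.6], 'Bout': [-35.0, -5.2, 309.5], 'Ain': [-126.5, -5.3, 276.3], 'Aout': [-143.0, -5.3, 270.4]}
theta -1.7744263466388936
-x [ 0.00027 -0.0094  -0.0034 ] down [-0.00074 -0.00341  0.00937]
```

View pics/w4.png

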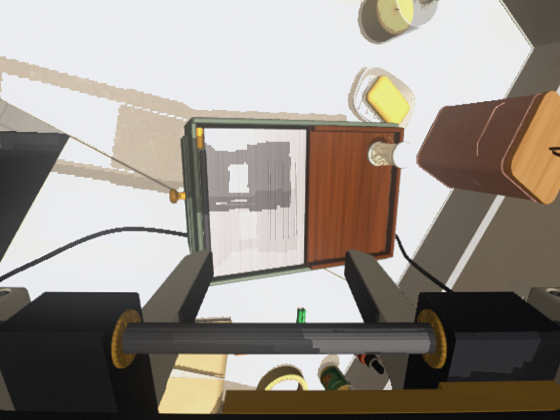

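The flap is shut (columns 205–308), the ledge is empty apart from the standing spool at (390,152), and the hand is clear. I'm handing in.

```bash
python3 -c "
from cell import ctrl
print(ctrl.hand_in())"
```

```text
the job is handed in; nothing more can be done
None
```

The peg is in the box: one finger held the flap open while the other pushed the peg in; the flap is shut again, the reel still stands on the ledge, and the job was handed in at about 13 s. To tilt the hand I had to work joint 3 at its lower stop, where it read 0.187–0.188 against the listed 0.19.

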